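Shut the biscuit tin airtight with its wire bail

TASK

Get the tin of joiner's biscuits ready for damp weather: put the small perforated silica-gel drum inside it, then set the lid in the tin's mouth so that it beds down flat with its grip ridge pointing along the line to the thumb lever. Swing the wire bail up and over until its cross wire lies in the saddle in the middle of the ridge, then press the lever down past centre until it is fully home and the lid is clamped. Leave everything else on the bench where it is.

Things in the scene. Friction and masses are not known exactly. Their poses are not given: they have to be found in the camera images.
- tin: Aluminium storage tin, heavy, does not move. Origin: centre of its underside on the bench, z up; its x axis points from the tin's axis to the thumb lever's side; the open bail lies back on the -x side. Body 112 mm across up to 66 mm high, neck 97 mm across, rim at 150 mm height. Lever arms and bail legs stand beside the neck at 51 to 65 mm either side (tin's y)
- tin_mouth (a point): Centre of the tin's open mouth, level with the rim, 150 mm above the bench; axes as the tin. The rim is 100 mm across outside. The mouth is a funnel, 92 mm across at the rim, narrowing to 80 mm at 16 mm depth. The flat beech biscuits in the tin make a level floor 65 mm below the rim
- lid_grip (a point): Loose black lid, 0.2 kg: flange 100 mm across, 5 mm thick; convex plug under it 15 mm deep, which centres itself in the mouth; grip ridge on top 48 mm long (this point's x), 16 mm thick (y), 23 mm high, ends 15.5 mm. The point is the ridge's centre, 10.5 mm above the flange's top and 30.5 above the plug's bottom. Same if turned half round. Home in the tin: on its axis, 165.5 mm above the bench
- lid_saddle (a point): Where the centre of the bail's cross wire lies when in the lid's saddle: on the lid's axis, 13 mm above lid_grip (178.5 mm above the bench when the lid is home). The saddle is a notch across the ridge (along y), 5 mm wide at the bottom, 10 at the top, 2 mm deep, between crests at x = +-5.5 mm; outside these the ridge slopes down at 23 degrees
- bail_bar (a point): Middle of the bail's cross wire: steel wire 5 mm thick, along the tin's y, 119 mm wide (corners bent over the last 10). The bail starts leaning back 50 to 72 degrees from upright on the tin's -x side and stays where it is left (0.3 N moves it). With the lever open it snaps over the ridge's first crest with a push of a few newtons, then is held in the saddle; pushed on, it pops out in front
- bail_pins (a point): Middle of the bail's hinge line (along the tin's y), on crank pins of the lever: with the lever open on the tin's axis (within 2 mm) and 85 mm above the bench. The cross wire swings about it at a radius of 95 mm. The point moves with the lever
- lever (a joint): Thumb lever: 0 = fully open (starts at 0 to 0.04), grows as it is pressed down, 0.80 rad = dead centre, 1.047 rad = fully home on its stop. It stays where it is left while the bail is slack. With the wire in the saddle, closing draws the wire down on its springs (about 30 N in the wire, 2 to 4 N at the thumb plate); past dead centre it snaps home by itself
- lever_hinge (a point): Middle of the lever's pivot line, inside the neck: 16 mm behind the tin's axis (-x), 112 mm above the bench; axes as the tin. The lever turns about this point's y axis
- thumb_plate (a point): Centre of the lever's thumb plate, 36 mm wide (tin's y), 30 long, 3 thick, on the tin's +x side at y = 0, 103 mm from the lever_hinge line. Open: 66 mm from the tin's axis, 173 mm high, its length sloping up and outward at 60 degrees. Fully home: level, 78 mm from the axis, 71 mm high. Press on its upper side, the one that faces the tin when open
- drum_mid (a point): Centre of the silica-gel drum, a small perforated aluminium drum 32 mm across and 40 mm high, 70 g, standing upright on the bench (centre 20 mm up)
- cork_block: Bystander: cork sanding block 100 x 60 x 32 mm lying on the bench; origin at its underside
- tape: Bystander: tape measure, 66 x 34 x 62 mm; origin at its underside
- screwdriver: Bystander: screwdriver with a wooden handle, 200 mm long, lying on the bench
- glue: Bystander: white glue bottle, 68 mm across, 190 mm high; origin at its underside
- screw_jar: Bystander: glass jar, 68 mm across, 85 mm high; origin at its underside
- drill: Bystander: cordless drill standing on its battery, 200 mm high; origin at its underside
- offcut: Bystander: wooden offcut 150 x 45 x 28 mm lying on the bench; origin at its underside

How it is judged:
By the outcome, as a careful person would: the job done as asked, in the order asked, and still so for the second after the job is handed in, with the robot touching nothing.
It also fails if it takes over 70 s, if anything falls off the work surface, if the arm or the gripper's body presses on something with over 40 N, if the wrist force passes 120 N, or if a joint passes its speed limit or range.

ROBOT

A 6-joint arm with a two-finger parallel gripper is mounted at the origin on the work surface. World frame = base frame: x ahead of the robot, y to its left, z up, the work surface at z = 0. Lengths are in mm, angles in rad, forces in N, time in s.
With the tool pointing down it reaches from about 325 to 875 mm from the base axis. Payload 4.4 kg.
Tool frame: the origin (TCP) lies on the centre line of the jaws, within the pads' length; the fingertips stand ahead of it and the grasp point (between the pads) lies 6 mm ahead of it (ctrl.tcp_to_tips is the z of the fingertips in the tool frame, in mm); z points along the fingers, y is the line along which they close (so a half turn about z gives the same grasp; the last joint's range is limited). The gripper opens to 85 mm and grips with 20 to 120 N. Pads are 22 mm wide; open, the fingers measure 114 mm over their backs; the gripper's body (76 mm by 85 mm) begins 54 mm behind the grasp point. The pads swing forward as they close: fully open they stand 13 mm farther back than shut.
Start: joints at [1.169, 0.207, 1.542, -0, 1.393, -0.15], TCP at [143.27, 556.867, 256.282] pointing down, gripper open.
Joint ranges: [-2.73, 2.73], [-0.86, 2.22], [0.23, 2.46], [-1.11, 4.25], [0.08, 2.63], [-2.82, 2.82]. Speed limits (rad/s): [2.79, 2.79, 3.14, 3.14, 3.14, 3.14].

INTERFACE

Orientations are given as a 3x3 rotation matrix whose columns are the frame's x, y, z axes.
In Python, from plant import ctrl, sensors, optics gives the robot as it stands. Calls block until the motion is done:
- ctrl.move_ptp(position, orientation): joint-space move of the TCP to a pose.
- ctrl.move_l(position, rot=None, vel=150, threshold=None): straight line of the TCP; rot=None keeps the orientation; vel is the mean speed in mm/s. With threshold (N) it stops when the force on the tool has changed by that much, and returns True; else False.
- ctrl.set_joints(angles): joint-space move.
- ctrl.gripper_to(opening, force=None): finger opening in mm; force is the grip in N (None keeps the last); returns when the fingers have stopped.
- ctrl.hold(seconds).
- ctrl.solve_ik(position, orientation): joint angles nearest the present ones, or None.
- sensors.read_state(): the state.
- optics.grab_frame(name): name is "scene" or "side" or "wrist"; returns (picture, depth): 420x560x3 uint8, red, green, blue; 420x560 float32, mm along the optical axis (not along the pixel's ray), 0 where there is no reading.
- optics.camera_params(name): a dict with "mtx" (3x3 intrinsics, pixels), "k1" (the pictures are not rectified: a ray, as slopes to the right and down, at radius r is drawn at 1 + k1 r^2 times it, then the intrinsics apply), "R" (3x3) and "t" (3): a world point X has camera coordinates R X + t; the wrist camera has in their place "T_tool_cam" (4x4, takes a point from camera to tool coordinates, whose origin is the TCP and whose axes are the flange's). Camera axes: x right, y down, z forward; pixel columns grow to the right and rows downward; lengths in mm; the calibration is good to about 2 mm. A picture is of the moment at which its call begins: read the wrist's pose just before it. camera_params takes no time and is no camera call.
A pose or a line that the arm cannot do raises ctrl.MotionError and nothing moves.
- ctrl.finish_job(): hands the job in; it is judged then, once.
The state is a dict: "t": time; "q": joint angles; "qvel": joint speeds; "tau": joint torques, N m; "eef_pos": TCP position; "eef_rot": TCP orientation; "force": force on the tool from outside, world axes, zero at the start; "wrist_torque": the same for the moment, N m; "grip_width": finger opening in mm; "grasp_force": force on a finger pad.
Only numpy, scipy, OpenCV 4.12 (cv2) and the standard library are available. Lean on these libraries where they do the work, as an engineer would, in place of code of your own. Each camera call takes 0.05 s, during which the arm holds its last target. There are 200 camera calls.

## Working session

There is one attempt and no reset: what is moved stays moved. The work goes in short steps, each a Python script; the robot and the scene stay as the last script left them, time stands still between calls to the robot, and variables do not carry over. Pictures are saved under pics/ and viewed, at most 10 in all, crops included, and the job is handed in when it is done.

```bash
mkdir -p pics; ls
python3 - <<'E'
from plant import ctrl,sensors,optics
import cv2,numpy as np
ims=[]
for n in ("scene","side"):
    p,d=optics.grab_frame(n); np.savez(f"{n}.npz",p=p,d=d)
    cv2.imwrite(f"pics/{n}0.png",p[:,:,::-1]); c=optics.camera_params(n); print(n,c)
print(optics.camera_params("wrist"),ctrl.tcp_to_tips,sensors.read_state()["t"])
E
```

```text
pics
scene {'mtx': array([[425.49801694,   0.        , 281.33520022],
       [  0.        , 425.49801694, 202.4711759 ],
       [  0.        ,   0.        ,   1.        ]]), 'k1': 0.015580864099880352, 'R': array([[ 0.86612345,  0.49933033, -0.02234705],
       [ 0.30843188, -0.56910929, -0.76222332],
       [-0.39331914,  0.65328695, -0.64692829]]), 't': array([-480.18143304,  -76.44334162, 1435.89338272])}
side {'mtx': array([[481.28808653,   0.        , 288.26768336],
       [  0.        , 481.28808653, 213.99518858],
       [  0.        ,   0.        ,   1.        ]]), 'k1': -0.10155395326467832, 'R': array([[-0.9982438 , -0.05714823,  0.01560088],
       [-0.04309611,  0.51988593, -0.8531479 ],
       [ 0.04064522, -0.85232194, -0.52143578]]), 't': array([ 535.11825571,  163.08876129, 1666.50661108])}
{'mtx': array([[325.45325999,   0.        , 279.61000567],
       [  0.        , 325.45325999, 208.54960271],
       [  0.        ,   0.        ,   1.        ]]), 'k1': -0.04596239869933818, 'T_tool_cam': array([[ 1.05248116e-03, -9.60435490e-01, -2.78500559e-01,
         7.18461250e+01],
       [ 9.99999293e-01,  8.56712695e-04,  8.24641579e-04,
        -1.70588766e+00],
       [-5.53420075e-04, -2.78501230e-01,  9.60435713e-01,
        -1.16961848e+02],
       [ 0.00000000e+00,  0.00000000e+00,  0.00000000e+00,
         1.00000000e+00]])} 25.0 0.1
```

View pics/scene0.png

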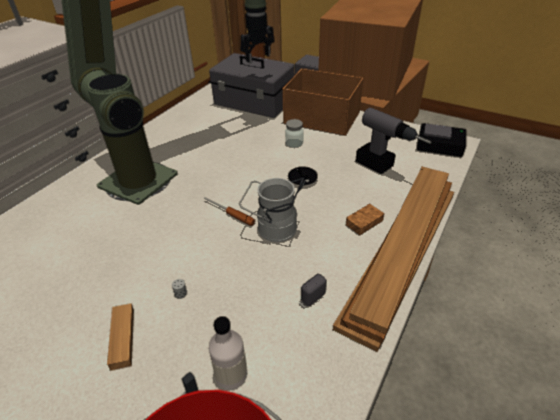

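View pics/side0.png

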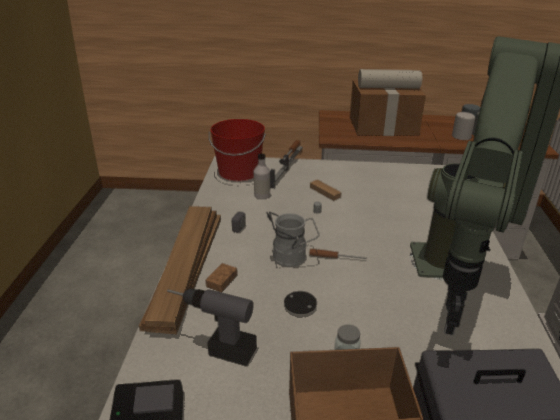

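The scene view shows the tin at about (277,210), lid at (302,177) and drum at (179,289). The side view shows tin (290,240), lid (300,303), drum (317,207), with the bail leaning toward the robot and the lever on the far side.

```bash
cat > h.py <<'E'
from plant import ctrl,sensors,optics
import cv2,numpy as np
def cam(name,st=None):
    c=optics.camera_params(name)
    if name=="wrist":
        T=np.eye(4);T[:3,:3]=st["eef_rot"];T[:3,3]=st["eef_pos"]
        W=np.linalg.inv(T@c["T_tool_cam"]); return c["mtx"],c["k1"],W[:3,:3],W[:3,3]
    return c["mtx"],c["k1"],np.array(c["R"]),np.array(c["t"])
def cloud(C,d):
    K,k,R,t=C; v,u=np.mgrid[:420,:560]
    n=cv2.undistortPoints(np.stack([u,v],-1).reshape(-1,1,2).astype(float),K,np.array([k,0,0,0.])).reshape(420,560,2)
    P=np.dstack([n,np.ones((420,560))])*d[...,None]
    W=(P-t)@R; W[d<=0]=np.nan
    return W
def ray(C,uv,z):  # intersect pixel ray with height z
    K,k,R,t=C
    n=cv2.undistortPoints(np.array([[uv]],float),K,np.array([k,0,0,0.]))[0,0]
    o=-R.T@t; v=R.T@np.r_[n,1]; return o+v*(z-o[2])/v[2]
def proj(C,X):
    K,k,R,t=C
    return cv2.projectPoints(np.array(X,float).reshape(-1,3),cv2.Rodrigues(R)[0],t,K,np.array([k,0,0,0.]))[0].reshape(-1,2)
def wrist(fn=None):
    st=sensors.read_state();p,d=optics.grab_frame("wrist")
    C=cam("wrist",st); 
    if fn: cv2.imwrite(f"pics/{fn}.png",p[:,:,::-1]); np.savez(f"{fn}.npz",p=p,d=d,K=C[0],k=C[1],R=C[2],t=C[3])
    return p,d,C
def load(fn):
    z=np.load(fn+".npz"); return z["p"],z["d"],(z["K"],float(z["k"]),z["R"],z["t"])
def down(a): # tool x axis at yaw a, z down
    c,s=np.cos(a),np.sin(a); return np.array([[c,s,0],[s,-c,0],[0,0,-1.]])
E
python3 - <<'E'
from h import *
for n,pts in (("scene",dict(tin=(277,187),lid=(302,177),drum=(179,284))),("side",dict(tin=(290,222),lid=(300,303),drum=(317,204)))):
    z=np.load(n+".npz");W=cloud(cam(n),z["d"])
    for k,(u,v) in pts.items(): print(n,k,W[v,u].round(),ray(cam(n),(u,v),{'tin':150,'lid':20,'drum':40}[k]).round())
    M=(W[...,2]>135)&(W[...,2]<160)&(W[...,0]>350)
    c=ray(cam(n),pts['tin'],150); M&=np.hypot(W[...,0]-c[0],W[...,1]-c[1])<100
    print(n,"rim",np.nanmin(W[M],0).round(),np.nanmax(W[M],0).round(),M.sum())
print(sensors.read_state()["eef_rot"])
E
```

```text
scene tin [512.  54. 123.] [530.  25. 150.]
scene lid [488. 252.  19.] [489. 250.  20.]
scene drum [ 441. -301.   42.] [ 440. -300.   40.]
scene rim [481. -34. 135.] [603.  84. 160.] 499
side tin [533. -26. 116.] [531.  27. 150.]
side lid [485. 274.  20.] [485. 274.  20.]
side drum [ 439. -287.   40.] [ 439. -288.   40.]
side rim [485. -32. 135.] [598.  86. 160.] 348
[[-9.68475545e-01  2.49107381e-01 -7.94361346e-04]
 [ 2.49108496e-01  9.68473544e-01 -1.98774571e-03]
 [ 2.74155821e-04 -2.12296527e-03 -9.99997709e-01]]
```

Run:
```python
from h import *
R=down(np.pi-0.25)
ctrl.move_ptp([487,262,190],R); wrist("lid1")
ctrl.move_ptp([531,26,330],R); wrist("tin1")
ctrl.move_ptp([440,-294,190],R); wrist("drum1")
print(sensors.read_state()["t"])
a=[cv2.resize(cv2.imread(f"pics/{n}.png"),(400,300)) for n in("lid1","drum1")]
cv2.imwrite("pics/ld.png",np.hstack(a))
```

```text
4.35
```

View pics/ld.png

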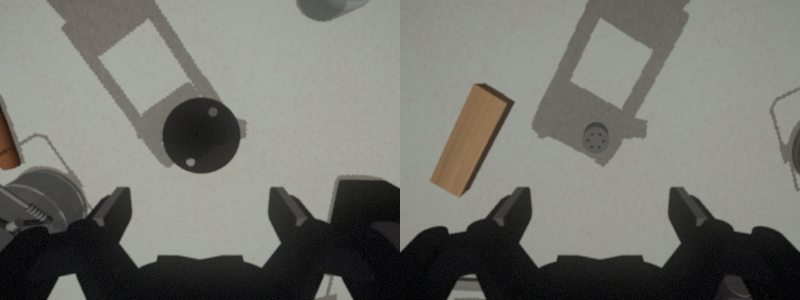

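View pics/tin1.png

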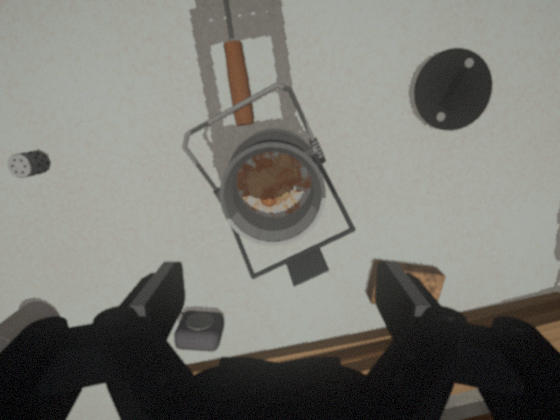

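The left half of ld.png shows the lid ridge-up at about (201,135), with its dots at (213,112) and (190,161). The right half shows the drum at about (595,137). In tin1 the rim is centred at about (272,190), the thumb plate is at (308,267), and the bail's bar runs (187,140)–(285,87).

Run:
```python
from h import *
def circ(P):
    A=np.c_[2*P,np.ones(len(P))]; s=np.linalg.lstsq(A,(P**2).sum(1),rcond=None)[0]; return s[:2],np.sqrt(s[2]+s[:2]@s[:2])
def near(W,c,r): return np.hypot(W[...,0]-c[0],W[...,1]-c[1])<r
p,d,C=load("drum1");W=cloud(C,d)
M=near(W,(440,-294),40)&(W[...,2]>34)&(W[...,2]<50);P=W[M]
print("drum",P.mean(0),P.min(0),P.max(0),cv2.minEnclosingCircle(P[:,:2].astype(np.float32)))
p,d,C=load("lid1");W=cloud(C,d)
M=near(W,(487,262),75)&(W[...,2]>10)&(W[...,2]<60);P=W[M]
print("lid",P.mean(0),P.min(0),P.max(0),cv2.minEnclosingCircle(P[:,:2].astype(np.float32)))
print(np.histogram(P[:,2],bins=range(10,50,3)))
Q=P[P[:,2]>27];print("ridge",len(Q),Q.mean(0),cv2.minAreaRect(Q[:,:2].astype(np.float32)))
for u,v in ((213/400*560,112/300*420),(190/400*560,161/300*420)): print("dot",ray(C,(u,v),20))
p,d,C=load("tin1");W=cloud(C,d)
M=near(W,(531,26),60)&(W[...,2]>143)&(W[...,2]<156);P=W[M];
print("tin",len(P),P.mean(0),circ(P[:,:2]),cv2.minEnclosingCircle(P[:,:2].astype(np.float32)))
for uv in((308,267),(300,262),(316,272),(187,140),(285,87),(236,112),(230,116),(354,229),(253,276)):
    w=W[uv[1]-2:uv[1]+3,uv[0]-2:uv[0]+3].reshape(-1,3); print(uv,w[np.nanargmax(w[:,2])].round(1))
```

```text
drum [ 434.06010816 -298.53107261   39.33365616] [ 418.58661367 -314.70419661   34.07537726] [ 450.55628561 -282.89049202   41.72807421] ((434.6940612792969, -298.6199951171875), 16.142656326293945)
lid [480.27408391 264.77677231  21.777426  ] [432.74594897 214.20655166  15.93224276] [532.7259678  314.2331648   43.62577043] ((482.9240417480469, 264.1397705078125), 50.198265075683594)
(array([   0,    1, 2256, 5801,   23,   22,   19,   26,  217,  355,  462,
         16,    0]), array([10, 13, 16, 19, 22, 25, 28, 31, 34, 37, 40, 43, 46, 49]))
ridge 1107 [481.11338363 264.97125842  38.86175331] ((482.8197326660156, 264.2172546386719), (16.25381851196289, 48.21210479736328), 52.18486022949219)
dot [455.43637243 286.23796519  20.        ]
dot [510.10934007 242.45018838  20.        ]
tin 2436 [531.29889876  19.22052105 148.04013655] (array([529.81393824,  19.70973568]), np.float64(47.147374552066836)) ((532.9815673828125, 26.550960540771484), 58.724708557128906)
(308, 267) [597.6  36.2 177.5]
(300, 262) [594.6  29.9 170.1]
(316, 272) [600.2  42.4 183.5]
(187, 140) [460.  -50.6 120.7]
(285, 87) [436.4  52.8 120.1]
(236, 112) [445.4   2.9 120.6]
(230, 116) [447.2  -4.9 119.1]
(354, 229) [577.7  83.2 161.6]
(253, 276) [601.1 -17.9 161.4]
```

Yaw of the tin is about 13°, and the lid ridge sits at about -38°. I'll refine the tin's centre, then do the drum.

```bash
cat > pose.py <<'E'
from h import *
YAW=0.2276
ex=np.array([np.cos(YAW),np.sin(YAW),0]);ey=np.array([-ex[1],ex[0],0]);ez=np.array([0,0,1.])
C0=np.array([530.5,19,0])
def tin(x,y,z): return C0+x*ex+y*ey+z*ez
E
python3 - <<'E'
from pose import *
p,d,C=load("tin1");W=cloud(C,d)
c=C0[:2].copy()
from scipy.optimize import least_squares
for i in range(6):
    r=np.hypot(W[...,0]-c[0],W[...,1]-c[1]); P=W[(abs(r-48)<5)&(abs(W[...,2]-149)<4)][:,:2]
    s=least_squares(lambda q:np.hypot(*(P-q[:2]).T)-q[2],[*c,48],loss="soft_l1"); c=s.x[:2]
print("tin",s.x,len(P))
R=down(np.pi+YAW); D=[434.5,-298.6]
ctrl.gripper_to(50,40)
ctrl.move_ptp([*D,90],R); ctrl.move_l([*D,36],vel=100)
ctrl.gripper_to(25,30); st=sensors.read_state();print(st["grip_width"],st["grasp_force"])
ctrl.move_l([*D,250],vel=250)
T=np.array([c[0],c[1]])
ctrl.move_ptp([*T,250],R); ctrl.move_l([*T,160],vel=150)
print(ctrl.move_l([*T,122.5],vel=60,threshold=4),sensors.read_state()["eef_pos"],sensors.read_state()["grip_width"])
ctrl.gripper_to(42); ctrl.move_l([*T,330],vel=250)
ctrl.move_ptp([531,26,330],down(np.pi-.25));p,d,C=wrist("tin2")
cv2.imwrite("pics/tin2c.png",p[60:300,130:400,::-1]);print(sensors.read_state()["t"])
E
```

```text
tin [529.33993913  18.65282021  47.01044417] 2076
31.052031603664478 29.951349198818207
True [529.56894064  18.81043271 128.05085739] 31.391255162382496
11.6917
```

View pics/tin2c.png

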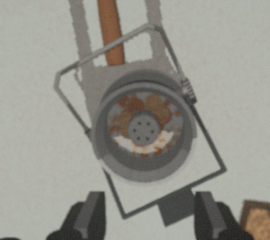

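The drum stands upright inside the tin (crop (143,127)), and bail and lever are unchanged. Next is the lid.

```bash
sed -i 's/^C0=.*/C0=np.array([529.9,18.5,0])/' pose.py
python3 - <<'E'
from pose import *
R=down(np.pi-0.667); L=[482.9,264.2]
ctrl.gripper_to(40,40)
ctrl.move_ptp([*L,110],R); print(ctrl.move_l([*L,47],vel=80,threshold=5),sensors.read_state()["eef_pos"])
ctrl.gripper_to(5,50); st=sensors.read_state();print(st["grip_width"],st["grasp_force"])
ctrl.move_l([*L,260],vel=200)
R=down(np.pi+YAW)
ctrl.move_ptp(tin(0,0,260),R); f0=sensors.read_state()["force"]; ctrl.move_l(tin(0,0,203),vel=150)
print(ctrl.move_l(tin(0,0,181.5),vel=40,threshold=8),sensors.read_state()["eef_pos"],sensors.read_state()["force"]-f0,sensors.read_state()["grip_width"])
E
```

```text
False [483.33513844 264.42709285  47.33379349]
14.86404614045795 50.05061522126198
True [529.90551661  18.4582613  182.97442972] [ 0.46416843 -1.10416678  5.87874036] 14.813959044344893
```

Run:
```python
from pose import *
ctrl.gripper_to(40); ctrl.move_l(tin(0,0,330),vel=250)
ctrl.move_ptp([531,26,330],down(np.pi-.25));p,d,C=wrist("tin3")
cv2.imwrite("pics/tin3c.png",p[60:300,130:400,::-1]);print(sensors.read_state()["t"])
W=cloud(C,d); r=np.hypot(W[...,0]-C0[0],W[...,1]-C0[1])
Q=W[(r<30)&(W[...,2]>163)&(W[...,2]<185)];print("ridge",len(Q),Q.max(0),cv2.minAreaRect(Q[:,:2].astype(np.float32)))
F=W[(r<47)&(r>33)&(abs(W[...,2]-155)<7)]; c=np.linalg.lstsq(np.c_[F[:,:2]-C0[:2],np.ones(len(F))],F[:,2],rcond=None)[0];print("flange",c)
# bail bar
for uv in((187,140),(285,87),(236,112)):
    w=W[uv[1]-4:uv[1]+5,uv[0]-4:uv[0]+5].reshape(-1,3);w=w[np.nanargmax(w[:,2])];print(w, (w-C0)@ex,(w-C0)@ey)
# IK check of bail path
q=None
for th in (72,60,45,30,15,0):
    t=np.radians(min(th,45)); z=np.sin(t)*ex-np.cos(t)*ez; x=ey; R=np.c_[x,np.cross(z,x),z]
    a=np.radians(th); w=tin(-95*np.sin(a),30,85+95*np.cos(a)); print(th,ctrl.solve_ik(w-15*z,R), ctrl.solve_ik(w-80*z,R) is not None)
```

```text
19.6083
ridge 1085 [553.32167888  30.26117942 179.62746106] ((528.2705688476562, 17.277299880981445), (48.13080978393555, 16.359811782836914), 13.340070724487305)
flange [7.61474001e-04 2.08574436e-04 1.54511922e+02]
[456.70949028 -49.22539619 122.19682915] -86.5845435018637 -49.46409636730182
[435.48276828  50.59054557 121.89986549] -84.74136789975354 52.56726479186325
[442.66779038   1.61275885 121.89197125] -88.79299344086162 3.231350230932592
72 None False
60 None False
45 [-0.42158548 -0.31126924  2.44791608  0.96689163  0.54606601 -1.38415559] False
30 [-0.25850304 -0.21694765  2.22004968  0.37062625  0.70092737 -0.71783486] True
15 [-0.1478223  -0.04411252  1.97688281  0.11548944  0.96764065 -0.42945446] True
0 [-7.38609260e-02  1.61487223e-01  1.72773458e+00 -4.44089210e-16
  1.25237085e+00 -3.01460926e-01] True
```

View pics/tin3c.png

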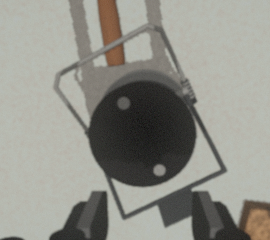

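The lid beds flat (flange at 154.5 mm, no tilt) with its ridge at 13.3° and its dots in line with the thumb plate. The bail can't be followed with a tilted tool because it is out of reach. I'll push it from behind with closed fingers, then cage the wire.

```bash
sed -i 's/^C0=.*/C0=np.array([529.0,17.9,0])/' pose.py
cat >> pose.py <<'E'
RB=down(YAW+np.pi/2)
def barfind(fn):
    p,d,C=wrist(fn); W=cloud(C,d); V=(W-C0); X=V@ex;Y=V@ey
    m=(abs(Y)>12)&(abs(Y)<48)&(X<12)&(X>-80)&(W[...,2]>160)&(W[...,2]<190)
    print("bar n",m.sum(),"x",np.median(X[m]),"z",np.percentile(W[...,2][m],90),"yrange",np.percentile(Y[m],[5,95])) if m.any() else print("no bar")
    return p
E
python3 - <<'E'
from pose import *
ctrl.gripper_to(0)
def pt(th,off,y=30):
    a=np.radians(th); return tin(-95*np.sin(a)-off,y,85+95*np.cos(a)-9+25)
p=pt(70,34); ctrl.move_ptp(p+[0,0,120],RB); ctrl.move_l(p,vel=200)
for th in (70,62,54,46,38,30,24): ctrl.move_l(pt(th,16),vel=120)
print(sensors.read_state()["force"])
e=sensors.read_state()["eef_pos"]
ctrl.move_l(e-15*ex,vel=150); ctrl.move_l(e-15*ex+[0,0,110],vel=250)
ctrl.move_ptp(tin(-30,0,310),RB)
p=barfind("bail1"); cv2.imwrite("pics/b1.png",p[:,:,::-1]); print(sensors.read_state()["t"])
E
```

```text
[-0.16385956  0.25667398 -0.54383296]
no bar
24.8583
```

View pics/b1.png

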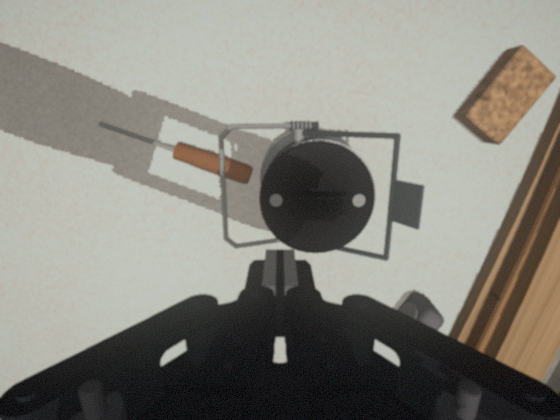

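The bar is still leaning back, at about (224,190). Next I'll measure where it is.

Run:
```python
from pose import *
p,d,C=load("bail1");W=cloud(C,d)
for v in (160,175,190,205,220):
    w=W[v,212:240]; V=w-C0; i=np.nanargmax(w[:,2]); print(v,212+i,(V@ex)[i].round(1),(V@ey)[i].round(1),w[i,2].round(1))
# the finger tip in depth
w=W[255:300,262:300].reshape(-1,3); T=sensors.read_state(); print(T["eef_pos"],np.nanpercentile(w[:,2],[2,10,50]),T["grip_width"])
```

```text
160 221 -87.2 29.4 122.6
175 223 -86.2 15.2 121.9
190 223 -86.8 0.7 121.9
205 223 -87.4 -14.0 122.6
220 224 -87.4 -29.6 121.2
[498.6511596   11.26305682 307.49488058] [  0.35981378 295.4070198  312.48630771] 0.2728171023574393
```

Run:
```python
from pose import *
def pt(th,off,dep,y=30):
    a=np.radians(th); return tin(-95*np.sin(a)-off,y,85+95*np.cos(a)-dep+25)
p=pt(68.5,34,22); ctrl.move_ptp(p+[0,0,100],RB); ctrl.move_l(p,vel=200)
for th,dep in ((68.5,22),(62,22),(54,21),(46,19),(38,16),(30,12),(24,10)): ctrl.move_l(pt(th,8,dep),vel=120)
print(sensors.read_state()["force"])
e=sensors.read_state()["eef_pos"]
ctrl.move_l(e-12*ex,vel=150); ctrl.move_l(e-12*ex+[0,0,110],vel=250)
ctrl.move_ptp(tin(-30,0,310),RB)
p=barfind("bail2"); print(sensors.read_state()["t"])
```

```text
[-0.04024521  0.04873171  0.70530087]
bar n 508 x -31.39871812693929 z 176.4916690165442 yrange [-32.96747772  45.14005584]
29.2417
```

Run:
```python
from pose import *
ctrl.gripper_to(22,20)
ctrl.move_ptp(tin(-31.4,30,260),RB); print(ctrl.move_l(tin(-31.4,30,186),vel=120,threshold=5))
ctrl.gripper_to(9.5); f0=sensors.read_state()["force"]
ctrl.move_l(tin(-15,30,186),vel=60)
for x in (-10,-8,-6,-5,-4,-3,-2,-1,0,.5):
    ctrl.move_l(tin(x,30,186),vel=40); s=sensors.read_state(); print(x,((s["force"]-f0)@ex).round(2),(s["force"]-f0)[2].round(2),((s["eef_pos"]-C0)@ex).round(1),round(s["grip_width"],1))
ctrl.gripper_to(22); ctrl.move_l(tin(0.5,30,260),vel=200)
ctrl.move_ptp(tin(-10,0,310),RB)
p=barfind("bail3"); print(sensors.read_state()["t"])
z=load("bail3");W=cloud(z[2],z[1]);V=W-C0;X=V@ex;Y=V@ey
m=(abs(Y)>12)&(abs(Y)<46)&(abs(X)<30)&(W[...,2]>165)&(W[...,2]<190); print(m.sum(),np.median(X[m]),np.percentile(W[...,2][m],[10,50,90]))
q=proj(z[2],tin(0,0,165))[0].astype(int); print(q)
cv2.imwrite("pics/b3.png",cv2.resize(p[max(q[1]-110,0):q[1]+110,q[0]-140:q[0]+140,::-1],None,fx=2,fy=2))
```

```text
False
-10 0.83 0.25 -9.8 9.3
-8 -0.4 0.42 -8.0 9.6
-6 0.5 -1.2 -5.9 9.5
-5 -0.88 -0.71 -5.1 9.4
-4 -1.97 -0.17 -4.4 9.2
-3 -2.98 1.64 -3.3 9.8
-2 -0.85 0.71 -1.7 9.3
-1 0.12 -0.84 -0.3 9.5
0 0.83 -0.74 0.3 9.8
0.5 0.44 -0.41 0.6 9.5
bar n 554 x -3.3906657906368793 z 182.59986667895603 yrange [-43.43493917  44.86338692]
35.1083
521 -3.3760374147838337 [180.35396763 181.49159918 182.63221459]
[293 201]
```

View pics/b3.png

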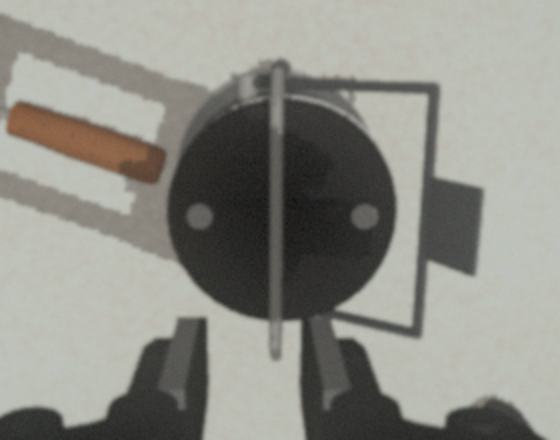

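The push force peaked at about 3 N at x = -3 and dropped to zero, so the wire has snapped into the saddle. The picture shows it across the middle of the ridge at column ~277, between the dots at (200,216) and (365,216). Next is the lever.

Run:
```python
from pose import *
ctrl.gripper_to(0)
H=np.array([-16,112.])
def pose(a,extra=0):
    s=a/1.047; g=np.radians(36.5)-a; P=H+103*np.array([np.cos(g),np.sin(g)])
    ph=np.radians(60)-a; n=np.array([-np.sin(ph),np.cos(ph)]); dr=np.array([np.cos(ph),np.sin(ph)])
    tau=np.radians(25-45*s); tip=P+n*(1.5+11*abs(np.sin(ph-tau))+extra)-dr*4*(1-s)
    z=np.sin(tau)*ex-np.cos(tau)*ez; y=-ey; R=np.c_[np.cross(y,z),y,z]
    return tin(tip[0],0,tip[1])-25*z,R
p,R=pose(0,20); ctrl.move_ptp(p+[0,0,60],R); ctrl.move_l(p,vel=150); f0=sensors.read_state()["force"]
for a in (0,.15,.3,.45,.6,.75,.85,.95,1.03):
    p,R=pose(a,-1); ctrl.move_l(p,R,vel=90); f=sensors.read_state()["force"]-f0; print(a,(f@ex).round(1),f[2].round(1))
p,R=pose(1.047,-4); print(ctrl.move_l(p,R,vel=30,threshold=8),sensors.read_state()["force"]-f0)
st=sensors.read_state();e=st["eef_pos"];z=st["eef_rot"][:,2]
ctrl.move_l(e-60*z,vel=150); ctrl.move_l(e-60*z+30*ex+[0,0,120],vel=250)
ctrl.move_ptp([531,26,330],down(np.pi-.25));p,d,C=wrist("fin"); W=cloud(C,d);V=W-C0;X=V@ex;Y=V@ey;Z=W[...,2]
m=(abs(Y)<16)&(X>60)&(X<100)&(Z>40)&(Z<200); print("plate",m.sum(),X[m].min(),X[m].max(),np.percentile(Z[m],[5,50,95]))
m=(abs(Y)>12)&(abs(Y)<46)&(abs(X)<30)&(Z>165)&(Z<190); print("bar",m.sum(),np.median(X[m]),np.percentile(Z[m],[10,50,90]))
cv2.imwrite("pics/fin.png",p[:,:,::-1]);print(sensors.read_state()["t"])
```

```text
0 2.0 0.5
0.15 0.1 -0.2
0.3 -0.1 0.2
0.45 -1.9 0.5
0.6 -1.0 0.9
0.75 -0.1 0.1
0.85 0.5 1.2
0.95 0.8 0.6
1.03 1.1 -0.7
True [-0.62672404  0.83729826  4.7986372 ]
plate 298 75.19616766836677 94.65902664125045 [70.81348851 72.17891317 73.34816839]
bar 465 0.19121723866624582 [177.72489804 179.00634012 180.12377497]
43.8833
```

View pics/fin.png

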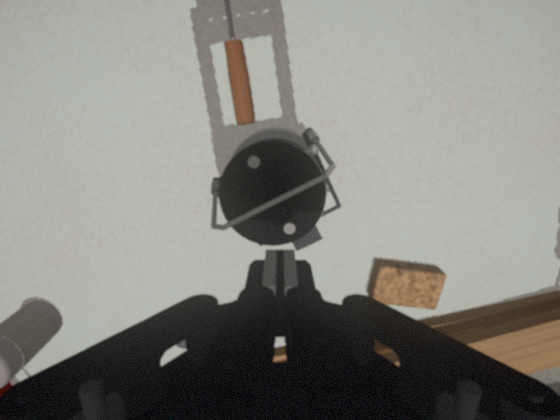

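The final view shows the bail wire across the middle of the lid, running about (215,227)–(333,168). The thumb plate is down at about (306,238), level at 72 mm, which is fully home, and the bar is at x ≈ 0.

```bash
python3 -c "
from plant import ctrl
print(ctrl.finish_job())"
```

```text
the job is handed in; nothing more can be done
None
```

The job is handed in at about 44 s: the drum is in the tin, the lid is bedded flat with its ridge in line with the lever, the wire lies in the saddle, and the lever is fully home.

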